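# Set up the delivery chute beside the crimp press

## Task

Make the small delivery stand beside the press ready for the next batch. Draw its two-lug foot stop out to the end of its slots, then lean the loose metal chute in the stand, open side up, with its foot on the platform against the lugs and its head between the two guide ears against the upright wall. Last, fold the flap on the wall down so that it rests in the head of the chute.

Things in the scene. Friction and masses are not known exactly. Their poses are not given: they have to be found in the camera images.
- stand: The fixed grey sheet-metal delivery stand, screwed to the bench left of the press: a raised platform with an upright wall (92 mm wide, 190 mm high, notched in the middle) at one end. Origin: middle of the wall's front face, at bench height; x points out along the platform away from the wall, y across, z up. The wall's front face is at x = 0; the upright flap closes its notch.
- platform_end (a point): Middle of the platform's open end, on its top: 45 mm above the bench, 116 mm out from the wall. The platform is 92 mm wide. With the chute leaning right, at 42 degrees from level, its foot edge stands on the platform at stand x = 97 mm.
- wall_rest (a point): Point on the wall's front face where the leaning chute's head edge comes to rest: 132 mm above the bench, midway between two guide ears that stand out 16 mm from the wall at stand y = -29 and +29 mm (58 mm apart inside), from 90 to 148 mm above the bench.
- chute: The loose chute, a plain bare-aluminium U channel 130 mm long (its x), 46 mm wide (y), 18 mm high (z), sheet 3 mm thick, open at the top (+z) and at both ends, which are alike: either may be the foot. About 0.16 kg. Origin: centre of its underside. It starts lying on the bench off the platform's open end, open side up.
- chute_end_1 (a point): Middle of the underside edge at the chute's -x end.
- chute_end_2 (a point): Middle of the underside edge at the chute's +x end.
- stop (a joint): Slide of the foot stop along the stand's x, in m: 0 innermost, 0.040 fully out at the end of its slots (the lugs' wall-side faces are then at stand x = 105.6 mm). About 3 N of friction holds it where it is left.
- stop_grip (a point): Midway between the stop's two steel lugs, 5 mm above the platform. The lugs stand 10 mm high on the platform, each 8 mm long in stand x and 14 mm wide, at stand y = -16.5 to -30.5 and +16.5 to +30.5 mm (61 mm over both); they move together.
- flap (a joint): Hinge of the flap, in rad: 0 upright, flat against the wall over its notch; it grows as the flap folds outward and down. Hinge line along the stand's y at x = 0.6 mm, 142.5 mm above the bench. Its stiff hinge holds it near upright; past about 0.3 it sinks by its own weight. About 2.3 when resting in the leaning chute; 2.85 if it hangs with no chute there.
- flap_grip (a point): Centre of the round black grip bar along the flap's free edge (10 mm thick, 20 mm long, along the stand's y; the fingers can take it by its ends or across). It lies 65 mm from the hinge line and 3 mm off the flap's wall-side face; when upright it stands clear above the wall's top. The steel flap is 34 mm wide.

How it is judged:
By the outcome, as a careful person would: the job done as asked, in the order asked, and still so for the second after the job is handed in, with the robot touching nothing.
It also fails if it takes over 58 s, if anything falls off the work surface, if the arm or the gripper's body presses on something with over 40 N, if the wrist force passes 120 N, or if a joint passes its speed limit or range.

## Robot

A 6-joint arm with a two-finger parallel gripper is mounted at the origin on a cart in front of the work surface, level with it; the furniture and walls round the work are solid. World frame = base frame: x ahead of the robot, y to its left, z up, the work surface at z = 0. Lengths are in m, angles in rad, forces in N, time in s.
With the tool pointing down it reaches from about 0.225 to 0.875 m from the base axis. Payload 3.4 kg.
Tool frame: the origin (TCP) lies on the centre line of the jaws, within the pads' length; the fingertips stand 22 mm ahead of it and the grasp point (between the pads) lies 3 mm ahead of it; z points along the fingers, y is the line along which they close (so a half turn about z gives the same grasp; the last joint's range is limited). The gripper opens to 85 mm and grips with 20 to 120 N. Pads are 22 mm wide; open, the fingers measure 114 mm over their backs; the gripper's body (76 mm by 85 mm) begins 54 mm behind the grasp point. The pads swing forward as they close: fully open they stand 13 mm farther back than shut.
Start: joints at [1.203, 0.276, 1.505, -0, 1.361, -0.121], TCP at [0.14, 0.558, 0.253] pointing down, gripper open.
Joint ranges: [-2.89, 2.89], [-0.75, 2.08], [0.22, 2.7], [-1.18, 4.32], [0.11, 2.71], [-2.7, 2.7]. Speed limits (rad/s): [2.57, 2.57, 3.14, 3.14, 3.14, 3.14].

## Interface

Orientations are given as a unit quaternion [w, x, y, z].
In Python, from rig import manip, readout, ticket, get_image gives the robot as it stands (manip), with the cameras as plain functions, the readings (readout) and the job (ticket).
- The arm moves only by the shell command python3 steer.py 'ROWS' [OPENING] [FORCE]. ROWS is rows parted by semicolons, their numbers by spaces, 1 to 5 of them, each of 4 numbers: dx, dy, dz in m, then a turn about the tool's z in rad; each row shifts and turns the commanded pose from where the row before left it, along the tool's axes as they then stand; what a row does not reach is not made up. A row lasts 1/12 s, in which the tool goes at most 0.0417 m and 0.125 rad, less where a joint would pass 70% of its speed; a pose out of reach is approached as far as the arm can. OPENING is the finger opening in m, set as the command begins (- or left out keeps the last). The fingers move at their own pace and stop on an object; FORCE is the grip in N (left out, the last holds). Time passes only in rows, so rows that do not move let the fingers close. It prints the time, the measured TCP pose, the force, the opening and the grip force at its end.
- readout.get_state(): the state, without advancing time (a new reading comes with each control period).
- get_image(name): name is "scene" or "top"; returns a dict with "img" (480x640x3 uint8, red, green, blue), "camera_matrix" (3x3 intrinsics, pixels), "T" (4x4, takes a point from camera to world coordinates). Camera axes: x right, y down, z forward; pixel columns grow to the right and rows downward; lengths in m; the calibration is good to about 2 mm. A picture is of the moment at which its call begins. There is no depth.
- ticket.sign_off(): hands the job in; it is judged then, once.
The state is a dict: "clock": time; "qpos": joint angles; "qd": joint speeds; "effort": joint torques, N m; "position": TCP position; "ee_rot": TCP orientation; "contact_force": force on the tool from outside, world axes, zero at the start; "moment": the same for the moment, N m; "width": finger opening in m; "gripper_force": force on a finger pad.
Only numpy, scipy, OpenCV 4.12 (cv2) and the standard library are available. Lean on these libraries where they do the work, as an engineer would, in place of code of your own. Each camera call takes 0.05 s, during which the arm holds its last target. There are 200 camera calls.

## Working session

There is one attempt and no reset: what is moved stays moved. The work goes in short steps, Python scripts to look and compute and a shell command to move; the robot and the scene stay as the last step left them, time stands still between calls to the robot, and variables do not carry over. Pictures are saved under pics/ and viewed, at most 10 in all, crops included, and the job is handed in when it is done.

```bash
ls; mkdir -p pics; python3 - <<'E'
from rig import manip, readout, ticket, get_image
import cv2,pickle
d={}
for n in("scene","top"):
    r=get_image(n); d[n]=r
    cv2.imwrite(f"pics/{n}0.png",cv2.cvtColor(r["img"],cv2.COLOR_RGB2BGR)); print(n,r["camera_matrix"].tolist(),r["T"].round(4).tolist())
pickle.dump(d,open("d0.pkl","wb"))
print(readout.get_state())
E
```

```text
pics
rig.py
steer.py
scene [[576.901855307658, 0.0, 319.98047789508524], [0.0, 576.901855307658, 233.52757146418912], [0.0, 0.0, 1.0]] [[0.5951, -0.3348, 0.7306, -0.0608], [-0.8036, -0.2403, 0.5445, -0.2714], [-0.0068, -0.9111, -0.4121, 0.4925], [0.0, 0.0, 0.0, 1.0]]
top [[606.5537823535716, 0.0, 316.09131055773577], [0.0, 606.5537823535716, 234.18324494588316], [0.0, 0.0, 1.0]] [[-0.0149, -0.9934, 0.1138, 0.4729], [-0.9998, 0.0161, 0.0092, 0.19], [-0.011, -0.1136, -0.9935, 0.9851], [0.0, 0.0, 0.0, 1.0]]
{'clock': 0.1, 'qpos': array([ 1.20302279e+00,  2.76508113e-01,  1.50599388e+00,  1.82704357e-05,
        1.36070904e+00, -1.21030255e-01]), 'qd': array([ 0.00042917, -0.00041334, -0.00282547, -0.00131208,  0.00014398,
       -0.0010433 ]), 'effort': array([ 2.43966424e-03, -4.17706275e+01, -2.46401632e+01, -1.47125743e-04,
        5.91059506e-03,  2.47318360e-05]), 'position': array([0.14030134, 0.55717372, 0.25254471]), 'ee_rot': array([-2.04471546e-04,  1.23060770e-01,  9.92398807e-01, -7.82979565e-04]), 'contact_force': array([ 0.61575898,  1.12965607, -0.26441644]), 'moment': array([-0.03514564,  0.01492755,  0.00176426]), 'gripper_force': 0.0, 'width': 0.08567482678082934}
```

View pics/scene0.png

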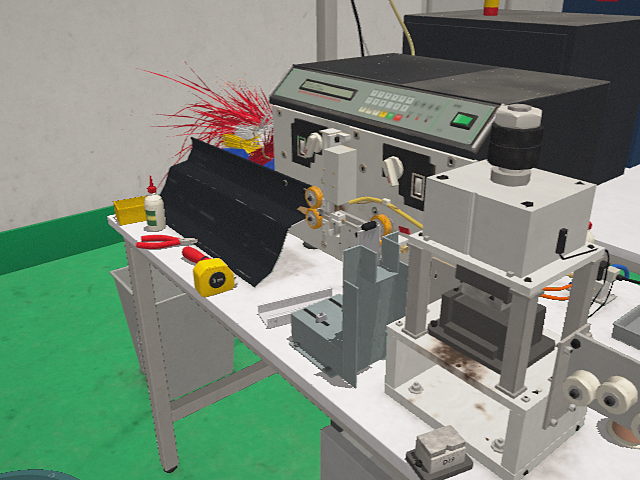

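View pics/top0.png

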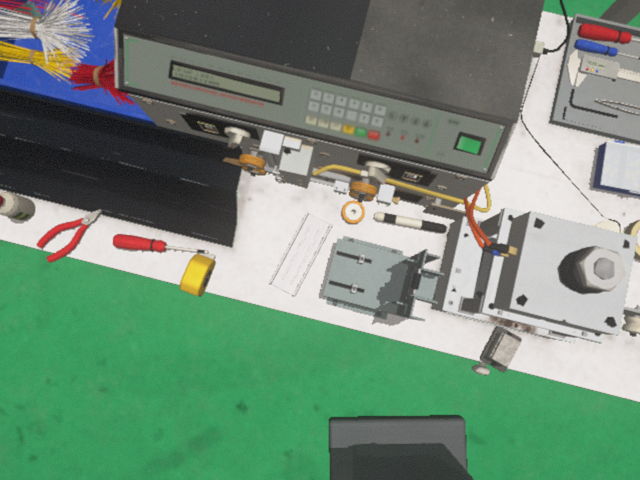

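The scene picture shows the stand around (350,310) with the wall to the right, and the chute at (295,305). The top picture shows the chute at about (301,254), the platform at (325-400,237-318) with two lugs near (357,258) and (350,290), and the flap near (425,282). I'll enlarge both.

```bash
python3 - <<'E'
import cv2
a=cv2.imread("pics/top0.png")[200:335,260:455]; cv2.imwrite("pics/topc.png",cv2.resize(a,None,fx=4,fy=4,interpolation=cv2.INTER_CUBIC))
a=cv2.imread("pics/scene0.png")[210:395,250:430]; cv2.imwrite("pics/scenec.png",cv2.resize(a,None,fx=3,fy=3,interpolation=cv2.INTER_CUBIC))
E
```

```text
(no output)
```

View pics/topc.png

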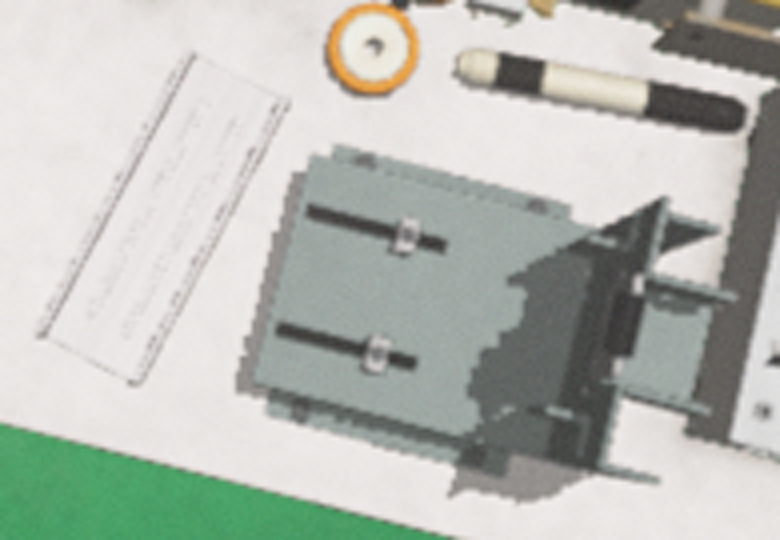

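View pics/scenec.png

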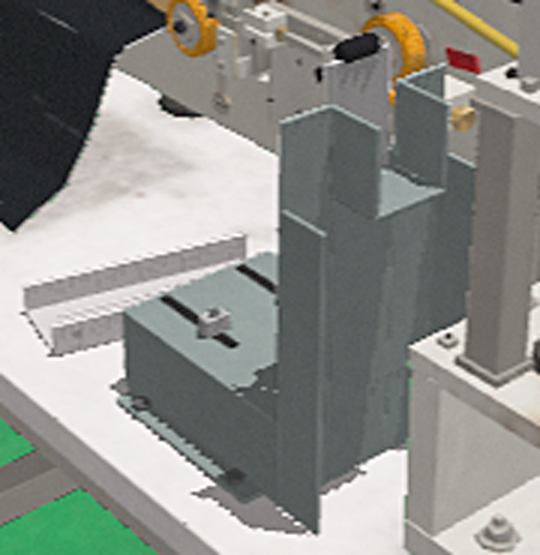

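The top crop shows the platform end corners at crop (312,153) and (255,383), the lugs at (407,236) and (377,353), and the chute's top corners at (192,55), (290,100), (137,383) and (42,337). The scene crop shows the black grip bar at (357,47).

```bash
cat > h.py <<'E'
import numpy as np,pickle,cv2
from scipy.spatial.transform import Rotation as R
def ray(r,uv):
    K,T=r["camera_matrix"],r["T"]; d=T[:3,:3]@np.linalg.inv(K)@np.array([*uv,1.]); return T[:3,3],d
def onz(r,uv,z):
    o,d=ray(r,uv); return o+d*(z-o[2])/d[2]
def proj(r,p):
    T=np.linalg.inv(r["T"]); q=r["camera_matrix"]@(T[:3,:3]@np.asarray(p)+T[:3,3]); return q[:2]/q[2]
E
python3 - <<'E'
from h import *
np.set_printoptions(precision=4,suppress=True)
d=pickle.load(open("d0.pkl","rb")); t,s=d["top"],d["scene"]
# sub-pixel refine of the platform/chute outlines: masks
hsv=cv2.cvtColor(t["img"],cv2.COLOR_RGB2HSV)
c=lambda u,v:(260+(u+.5)/4-.5,200+(v+.5)/4-.5)
A=onz(t,c(312,153),.045);B=onz(t,c(255,383),.045);print("plat",A,B,np.linalg.norm(A-B))
L1=onz(t,c(407,236),.055);L2=onz(t,c(377,353),.055);print("lugs",L1,L2,np.linalg.norm(L1-L2),"expect .047")
ch=[onz(t,c(*p),.018) for p in((192,55),(290,100),(137,383),(42,337))]
for i in range(4):print("ch",ch[i],np.linalg.norm(ch[i]-ch[(i+1)%4]))
cc=np.mean(ch,0);ax=(ch[0]+ch[1]-ch[2]-ch[3])[:2];print("chute",cc,np.arctan2(ax[1],ax[0]))
y=(B-A)[:2];print(np.arctan2(y[1],y[0]),np.arctan2(*(L2-L1)[[1,0]]))
b=(250+357/3,210+47/3);print("bar scene",onz(s,b,.2075))
m=(hsv[...,2]<45);print()
for th in [np.arctan2(*(L2-L1)[[1,0]]),np.arctan2(y[1],y[0])]:
  # decide x dir: from wall to open end = +y world roughly
  xd=np.array([-np.sin(th),np.cos(th)]); 
  if xd[1]<0: xd=-xd
  yd=np.array([-xd[1],xd[0]])
  M=(A+B)[:2]/2; O=M-.116*xd
  print("stand O",O,"xd",xd,np.arctan2(xd[1],xd[0]),"lugmid x,y",(((L1+L2)[:2]/2-O)@xd),(((L1+L2)[:2]/2-O)@yd))
  print("bar exp",O+xd*-.0035+0, proj(t,[*(O-.0035*xd),.2075]), proj(s,[*(O-.0035*xd),.2075]))
  for yy in(-.046,.046): print("walltop",proj(s,[*(O+yy*yd),.19]),proj(t,[*(O+yy*yd),.19]))
E
cat > go.py <<'E'
# go.py s|w x y z yaw(rad, of tool y, world) : turn first, then the shift, in tool axes
import sys; from h import *; from rig import manip, readout, ticket, get_image
O=np.array([.499,.065]);A=1.303
xd=np.array([np.cos(A),np.sin(A)]);yd=np.array([-xd[1],xd[0]])
f=sys.argv[1];x,y,z,yaw=map(float,sys.argv[2:6])
p=np.array([x,y,z])
if f=='s': p=np.array([*(O+x*xd+y*yd),z])
s=readout.get_state();w=s["ee_rot"];r=R.from_quat([w[1],w[2],w[3],w[0]])
ty=r.as_matrix()[:,1];cur=np.arctan2(ty[1],ty[0]);turn=-(yaw-cur)
d=p-s["position"];Rn=r*R.from_euler('z',turn)
q=s["position"][:2]-O
print("now stand",np.r_[q@xd,q@yd,s["position"][2]].round(4),"yaw",cur.round(3),"w",round(s["width"],4),"tgt",p.round(4),"turn",turn.round(3),"shift after turn",Rn.inv().apply(d).round(4),"now-axes",r.inv().apply(d).round(4))
E
python3 go.py s 0.0733 0 0.14 -0.268
python3 steer.py '0 0 0 .125;0 0 0 .125;0 0 0 .125;0 0 0 .125;0 0 0 .125' 0.085 30
python3 steer.py '0 0 0 .125;0 0 0 .125;0 0 0 .125;0 0 0 .125;0 0 0 .125' 
python3 steer.py '0 0 0 .125;0 0 0 .125;0 0 0 .09'; python3 go.py s 0.0733 0 0.14 -0.268
```

```text
now stand [0.3797 0.4761 0.2525] yaw 1.324 w 0.0857 tgt [0.5184 0.1357 0.14  ] turn 1.592 shift after turn [-0.3061  0.4762  0.113 ] now-axes [-0.4696 -0.3162  0.113 ]
clock: 0.52
position: [0.1404, 0.5573, 0.2528]
ee_rot: [0.0, 0.425, 0.905, -0.001]
contact_force: [0.3, 0.1, 0.8]
width: 0.0848
gripper_force: 0.0
clock: 0.93
position: [0.1404, 0.5573, 0.2528]
ee_rot: [0.0, 0.683, 0.731, -0.001]
contact_force: [0.2, 0.5, -0.4]
width: 0.0851
gripper_force: 0.0
clock: 1.18
position: [0.1404, 0.5573, 0.2528]
ee_rot: [0.0, 0.796, 0.605, -0.0]
contact_force: [0.6, -0.4, -0.2]
width: 0.0849
gripper_force: 0.0
now stand [0.3799 0.4761 0.2528] yaw -0.272 w 0.0849 tgt [0.5184 0.1357 0.14  ] turn -0.004 shift after turn [-0.3064  0.4762  0.1131] now-axes [-0.3046  0.4773  0.1131]
```

```bash

python3 steer.py '-.0215 .034 0 0;-.0215 .034 0 0;-.0215 .034 0 0;-.0215 .034 0 0;-.0215 .034 0 0' >/dev/null
python3 steer.py '-.0215 .034 0 0;-.0215 .034 0 0;-.0215 .034 0 0;-.0215 .034 0 0;-.0215 .034 0 0' >/dev/null
python3 steer.py '-.0215 .034 0 0;-.0215 .034 0 0;-.0215 .034 0 0;-.0215 .034 0 0;0 0 0 0' 
python3 go.py s 0.0733 0 0.14 -0.268
```

```text
clock: 2.43
position: [0.5257, 0.1366, 0.2526]
ee_rot: [0.003, 0.796, 0.605, 0.0]
contact_force: [0.6, 0.6, 0.0]
width: 0.0847
gripper_force: 0.0
now stand [ 0.0761 -0.0068  0.2526] yaw -0.272 w 0.0847 tgt [0.5184 0.1357 0.14  ] turn -0.004 shift after turn [-0.0025 -0.0073  0.1126] now-axes [-0.0025 -0.0073  0.1126]
```

```bash

python3 steer.py '-.0025 -.007 .038 0;0 0 .04 0;0 0 .04 0;0 0 .04 0;0 0 .02 0' >/dev/null
python3 steer.py '0 0 0 0;0 0 0 0' ;python3 go.py s 0.0733 0 0.066 -0.268
```

```text
clock: 3.02
position: [0.5124, 0.1415, 0.0744]
ee_rot: [-0.001, 0.795, 0.607, -0.001]
contact_force: [1.0, -0.3, 1.1]
width: 0.0852
gripper_force: 0.0
now stand [0.0774 0.0073 0.0744] yaw -0.266 w 0.0852 tgt [0.5184 0.1357 0.066 ] turn 0.002 shift after turn [-0.0041  0.0073  0.0084] now-axes [-0.0041  0.0073  0.0084]
```

```bash

python3 steer.py '-.004 .007 0 0;0 0 .006 0;0 0 0 0;0 0 0 0' >/dev/null;python3 go.py s 0.0733 0 0.066 -0.268
python3 steer.py '0 0 0 0;0 0 0 0;0 0 0 0;0 0 0 0;0 0 0 0' .05 30
python3 steer.py '0 0 0 0;0 0 0 0;0 0 0 0' ;python3 go.py s 0.0733 0 0.066 -0.268
python3 - <<'E'
from rig import manip, readout, ticket, get_image
import cv2,pickle
d={}
a=[]
for n in("scene","top"):
    r=get_image(n); d[n]=r
    im=cv2.cvtColor(r["img"],cv2.COLOR_RGB2BGR)
    im=im[190:390,240:440] if n=="scene" else im[180:380,250:450]
    a.append(cv2.resize(im,(400,400),interpolation=cv2.INTER_CUBIC))
cv2.imwrite("pics/lug.png",cv2.hconcat(a))
E
```

```text
now stand [ 0.0737 -0.0011  0.0703] yaw -0.266 w 0.0849 tgt [0.5184 0.1357 0.066 ] turn 0.002 shift after turn [-0.0004 -0.0011  0.0043] now-axes [-0.0004 -0.0011  0.0043]
clock: 3.77
position: [0.5188, 0.136, 0.0705]
ee_rot: [0.0, 0.795, 0.607, 0.0]
contact_force: [-1.6, 0.5, 6.5]
width: 0.0579
gripper_force: 30.5
clock: 4.02
position: [0.5188, 0.136, 0.0705]
ee_rot: [0.0, 0.795, 0.607, 0.0]
contact_force: [-1.4, -0.3, 6.7]
width: 0.0575
gripper_force: 30.5
now stand [ 0.0737 -0.0003  0.0705] yaw -0.266 w 0.0575 tgt [0.5184 0.1357 0.066 ] turn 0.002 shift after turn [-0.0004 -0.0003  0.0045] now-axes [-0.0004 -0.0003  0.0045]
```

View pics/lug.png

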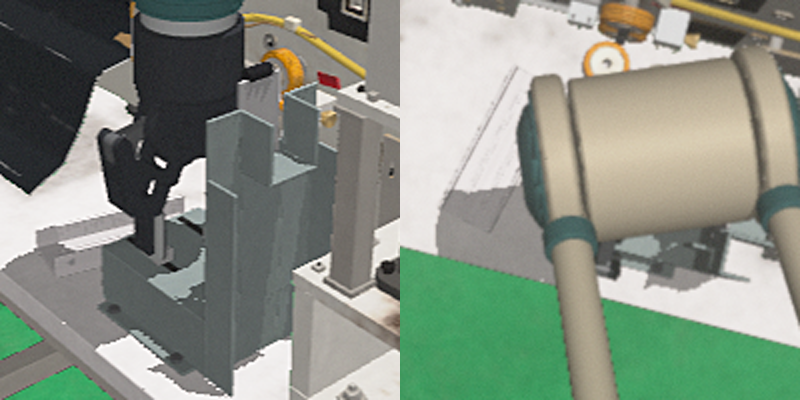

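The gripper has closed on the lugs. It reads 57 mm and presses down lightly. I'll raise it slightly and pull out.

```bash

python3 steer.py '0 0 -.0015 0;.008 0 0 0;.01 0 0 0;.01 0 0 0;.008 0 0 0'
python3 steer.py '0 0 0 0;.002 0 0 0;0 0 0 0'; python3 go.py s 0.1096 0 0.07 -0.268
```

```text
clock: 4.53
position: [0.5287, 0.1716, 0.0709]
ee_rot: [0.0, 0.794, 0.607, -0.0]
contact_force: [-0.2, -3.0, 1.6]
width: 0.0573
gripper_force: 34.6
clock: 4.78
position: [0.5289, 0.1724, 0.0708]
ee_rot: [0.0, 0.794, 0.608, -0.0]
contact_force: [0.8, -3.7, 1.0]
width: 0.0576
gripper_force: 34.9
now stand [ 0.1115 -0.0005  0.0708] yaw -0.265 w 0.0576 tgt [0.528  0.1707 0.07  ] turn 0.003 shift after turn [-0.0019 -0.0005  0.0008] now-axes [-0.0019 -0.0005  0.0008]
```

```bash

for i in 1 2 3; do python3 steer.py '.0015 0 0 0;0 0 0 0;0 0 0 0' | grep -E 'pos|cont'; done
```

```text
position: [0.529, 0.1725, 0.0708]
contact_force: [-0.9, -7.4, 2.5]
position: [0.529, 0.1727, 0.0708]
contact_force: [-1.5, -11.7, 3.7]
position: [0.529, 0.1729, 0.0707]
contact_force: [-1.5, -15.2, 4.1]
```

```bash

python3 steer.py '-.0045 0 0 0;0 0 0 0;0 0 0 0;0 0 0 0;0 0 -.02 0' .08
python3 steer.py '0 0 -.04 0;0 0 -.03 0;0 0 0 -.125;0 0 0 -.125;0 0 0 -.125' .066
python3 steer.py '0 0 0 -.125;0 0 0 -.125;0 0 0 -.125;0 0 0 -.125;0 0 0 -.125' >/dev/null
python3 steer.py '0 0 0 -.125;0 0 0 -.125;0 0 0 -.085;0 0 0 0;0 0 0 0'
python3 go.py w .5214 .2404 .026 1.067
python3 - <<'E'
from h import *;from rig import manip, readout, ticket, get_image
r=get_image("top");pickle.dump(r,open("d1.pkl","wb"))
im=cv2.cvtColor(r["img"],cv2.COLOR_RGB2BGR)[180:380,230:450];s=get_image("scene");i2=cv2.cvtColor(s["img"],cv2.COLOR_RGB2BGR)[200:400,240:400]
cv2.imwrite("pics/t1.png",cv2.hconcat([cv2.resize(im,(440,400),interpolation=2),cv2.resize(i2,(320,400),interpolation=2)]))
E
```

```text
clock: 5.95
position: [0.5265, 0.1727, 0.0879]
ee_rot: [-0.002, 0.795, 0.607, -0.003]
contact_force: [0.1, -0.1, -0.8]
width: 0.08
gripper_force: 0.0
clock: 6.37
position: [0.5294, 0.1734, 0.1619]
ee_rot: [0.0, 0.665, 0.747, 0.001]
contact_force: [0.3, -0.2, -0.7]
width: 0.0661
gripper_force: 0.0
clock: 7.2
position: [0.529, 0.173, 0.1608]
ee_rot: [0.0, 0.249, 0.968, 0.0]
contact_force: [0.4, 0.1, 0.2]
width: 0.0661
gripper_force: 0.0
now stand [ 0.1121 -0.0003  0.1608] yaw 1.067 w 0.0661 tgt [0.5214 0.2404 0.026 ] turn 0.0 shift after turn [0.0391 0.0552 0.1349] now-axes [0.0391 0.0552 0.1349]
```

View pics/t1.png

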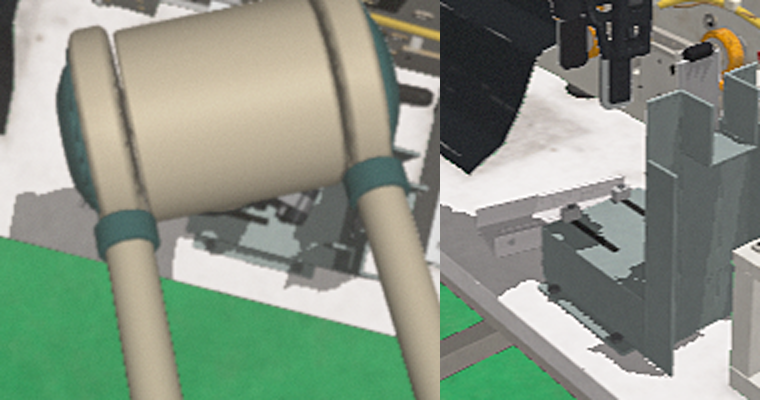

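The lugs are now at the outer slot ends (scene half, about (570,213) and (617,190)), and the chute has not moved. Next I'll grasp the chute near its near-side end.

```bash

python3 steer.py '.0195 .0276 0 0;.0195 .0276 .02 0;0 0 .03 0;0 0 0 0;0 0 0 0' >/dev/null
python3 go.py w .5214 .2404 .026 1.067
python3 steer.py '0 0 .04 0;0 0 .025 0;0 0 0 0;0 0 0 0' 
python3 go.py w .5214 .2404 .026 1.067
```

```text
now stand [0.1737 0.026  0.1096] yaw 1.069 w 0.0656 tgt [0.5214 0.2404 0.026 ] turn 0.002 shift after turn [-0.0011  0.0019  0.0836] now-axes [-0.0011  0.0019  0.0836]
clock: 8.05
position: [0.5216, 0.2388, 0.0463]
ee_rot: [-0.0, 0.249, 0.969, -0.0]
contact_force: [0.2, 0.2, 0.9]
width: 0.0658
gripper_force: 0.0
now stand [0.1736 0.0242 0.0463] yaw 1.068 w 0.0658 tgt [0.5214 0.2404 0.026 ] turn 0.001 shift after turn [0.0009 0.0013 0.0203] now-axes [0.0009 0.0013 0.0203]
```

```bash

python3 steer.py '.0009 .0013 .01 0;0 0 .01 0;0 0 0 0;0 0 0 0' | grep -E "pos|cont"
python3 steer.py '0 0 0 0;0 0 0 0;0 0 0 0;0 0 0 0;0 0 0 0' .035 20
python3 steer.py '0 0 0 0;0 0 0 0'
```

```text
position: [0.5212, 0.2412, 0.026]
contact_force: [-0.7, -0.1, -0.1]
clock: 8.8
position: [0.5216, 0.2414, 0.0265]
ee_rot: [0.001, 0.248, 0.969, 0.0]
contact_force: [0.6, 0.4, 4.5]
width: 0.0455
gripper_force: 21.8
clock: 8.97
position: [0.5216, 0.2414, 0.0265]
ee_rot: [0.001, 0.248, 0.969, 0.0]
contact_force: [-0.4, -0.0, 6.1]
width: 0.0455
gripper_force: 21.9
```

```bash

python3 steer.py '0 0 -.01 0;0 0 -.03 0;0 0 -.04 0;0 0 -.03 .1;0 0 0 .125' - 30 | grep -E "wid"
python3 steer.py '0 0 0 .125;0 0 0 .125;0 0 0 .125;0 0 0 .125;0 0 0 .125' | grep -E "wid"
python3 steer.py '0 0 0 .125;0 0 0 .125;0 0 0 .125;0 0 0 .11;0 0 0 0'
python3 steer.py '0 0 0 0;0 0 0 0'|grep pos
python3 go.py s .144 0 .085 -.268
```

```text
width: 0.0451
width: 0.045
clock: 10.22
position: [0.5205, 0.241, 0.1356]
ee_rot: [-0.0, 0.795, 0.606, -0.001]
contact_force: [-0.4, -0.1, -1.7]
width: 0.0448
gripper_force: 32.3
position: [0.5209, 0.2411, 0.1357]
now stand [0.1756 0.0255 0.1357] yaw -0.264 w 0.045 tgt [0.5371 0.2039 0.085 ] turn 0.004 shift after turn [-0.0316  0.0255  0.0507] now-axes [-0.0317  0.0254  0.0507]
```

```bash

python3 steer.py '-.016 .0127 .01 0;-.0157 .0127 .02 0;0 0 .02 0;0 0 0 0;0 0 0 0' | grep -E "pos|cont"
python3 go.py s .144 0 .0715 -.268
python3 - <<'E'
from h import *;from rig import manip, readout, ticket, get_image
s=get_image("scene");pickle.dump(s,open("s2.pkl","wb"))
i=cv2.cvtColor(s["img"],cv2.COLOR_RGB2BGR)[200:350,220:420];cv2.imwrite("pics/s2.png",cv2.resize(i,(800,600),interpolation=2))
E
```

```text
position: [0.5364, 0.2037, 0.0851]
contact_force: [0.1, -0.3, -0.9]
now stand [0.1436 0.0006 0.0851] yaw -0.266 w 0.0448 tgt [0.5371 0.2039 0.0715] turn 0.002 shift after turn [0.0004 0.0006 0.0136] now-axes [0.0004 0.0006 0.0136]
```

View pics/s2.png

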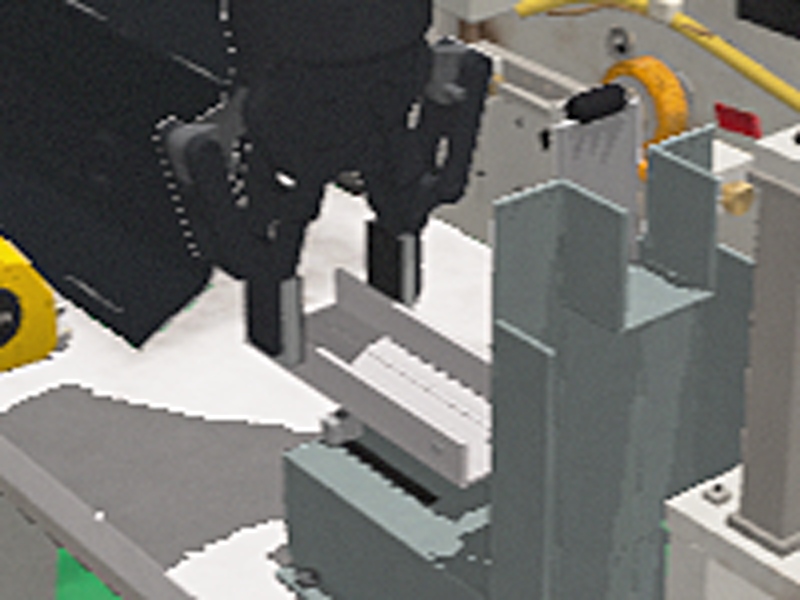

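The picture shows the chute held level over the platform, and the lug at (340,425) would be the fulcrum. Tilting there would push the stop in, so I'll tilt it over the platform edge beside the lugs instead.

```bash

python3 steer.py '.0004 -.025 -.005 0;0 -.0314 0 0;0 0 0 0;0 0 0 0' - 20 | grep -E "pos|cont"
python3 go.py s .144 .057 .0745 -.268
```

```text
position: [0.4817, 0.2201, 0.0922]
contact_force: [0.3, 0.6, -1.1]
now stand [0.145  0.0577 0.0922] yaw -0.263 w 0.0452 tgt [0.4821 0.2189 0.0745] turn 0.005 shift after turn [-0.0011  0.0007  0.0177] now-axes [-0.0011  0.0007  0.0177]
```

```bash

python3 steer.py '-.001 0 .012 0;0 0 .005 0;0 0 0 0' | grep -E "pos|cont"
for i in 1 2; do python3 steer.py '0 0 .003 0;0 0 .003 0;0 0 0 0' | grep -E "pos|cont|wid"; done
```

```text
position: [0.483, 0.2183, 0.0736]
contact_force: [0.6, -0.3, -2.4]
position: [0.4841, 0.2194, 0.0693]
contact_force: [-2.1, 2.6, 7.2]
width: 0.0453
position: [0.4844, 0.2207, 0.0641]
contact_force: [-3.2, 7.5, 11.2]
width: 0.0448
```

```bash

for i in 1 2; do python3 steer.py '0 0 .003 0;0 0 .003 0;0 0 0 0' | grep -E "pos|cont|wid"; done
python3 - <<'E'
from h import *;from rig import manip, readout, ticket, get_image
s=get_image("scene");pickle.dump(s,open("s3.pkl","wb"))
i=cv2.cvtColor(s["img"],cv2.COLOR_RGB2BGR)[200:350,220:420];cv2.imwrite("pics/s3.png",cv2.resize(i,(800,600),interpolation=2))
E
python3 go.py s .144 .057 .0493 -.268
```

```text
position: [0.4846, 0.2213, 0.0582]
contact_force: [-3.2, 8.9, 11.3]
width: 0.0449
position: [0.4848, 0.2214, 0.0522]
contact_force: [-2.9, 9.3, 10.5]
width: 0.0448
now stand [0.1471 0.0551 0.0522] yaw -0.268 w 0.0456 tgt [0.4821 0.2189 0.0493] turn -0.0 shift after turn [-0.0031 -0.0019  0.0029] now-axes [-0.0031 -0.0019  0.0029]
```

View pics/s3.png

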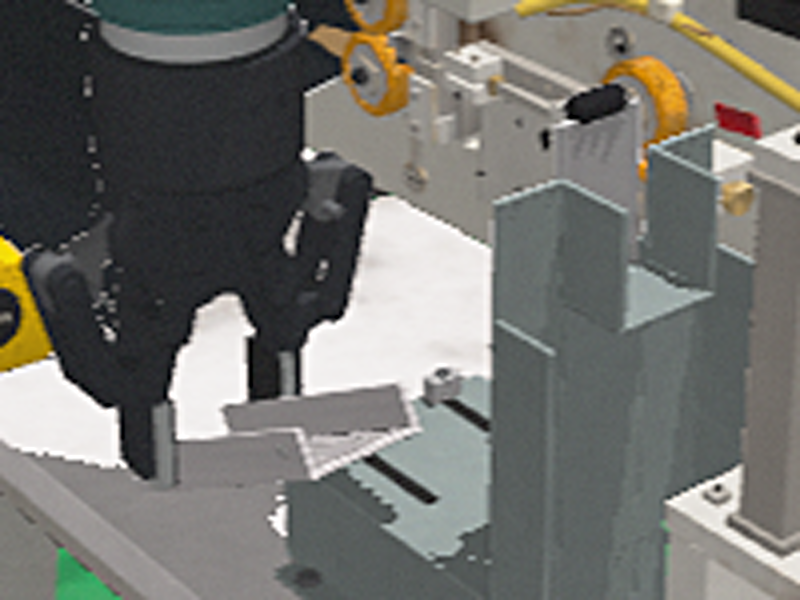

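The chute is tilting, with its head raised over the platform edge. Its near side edge runs from (178,440) to (300,432), and the head corner is at (310,478).

```bash
cat > tilt.py <<'E'
# points of crop (x0 y0 scale) on plane stand y=Y -> stand x,z
from h import *
O=np.array([.499,.065,0]);A=1.303;X=np.array([np.cos(A),np.sin(A),0]);Y=np.array([-X[1],X[0],0])
def onY(r,uv,y):
    o,d=ray(r,uv);t=(y-(o-O)@Y)/(d@Y);p=o+t*d;return np.array([(p-O)@X,p[2]])
E
python3 - <<'E'
from tilt import *
s=pickle.load(open("s3.pkl","rb"));f=lambda u,v:(220+u/4,200+v/4)
P=[onY(s,f(*q),.078) for q in((178,440),(300,432),(310,478),(165,490))];print(np.round(P,4))
Q=[onY(s,f(*q),.032) for q in((222,406),(402,383),(420,430))];print(np.round(Q,4))
for a,b in((P[0],P[1]),(Q[0],Q[1]),(P[2],P[1]),(Q[2],Q[1])):print(np.degrees(np.arctan2(b[1]-a[1],-(b[0]-a[0]))))
E
```

```text
[[0.1361 0.052 ]
 [0.0598 0.0921]
 [0.0548 0.0768]
 [0.147  0.0253]]
[[0.1774 0.0294]
 [0.0642 0.0916]
 [0.0544 0.0777]]
27.71115043814614
28.79244157889932
108.05421549306313
124.94589554052745
```

```bash

for i in 1 2; do python3 steer.py '-.003 0 .003 0;-.002 0 .002 0;0 0 0 0' | grep -E "pos|cont|wid"; done
python3 go.py s .144 .057 .0493 -.268
python3 - <<'E'
from h import *;from rig import manip, readout, ticket, get_image
s=get_image("scene");pickle.dump(s,open("s4.pkl","wb"))
i=cv2.cvtColor(s["img"],cv2.COLOR_RGB2BGR)[255:340,240:355];cv2.imwrite("pics/s4.png",cv2.resize(i,None,fx=5,fy=5,interpolation=2))
E
```

```text
position: [0.4842, 0.2191, 0.0477]
contact_force: [-3.9, 18.0, 10.6]
width: 0.0454
position: [0.4833, 0.216, 0.0431]
contact_force: [-4.8, 24.3, 12.9]
width: 0.0451
now stand [0.1415 0.0551 0.0431] yaw -0.272 w 0.0451 tgt [0.4821 0.2189 0.0493] turn -0.004 shift after turn [ 0.0026 -0.0018 -0.0061] now-axes [ 0.0026 -0.0018 -0.0061]
```

View pics/s4.png

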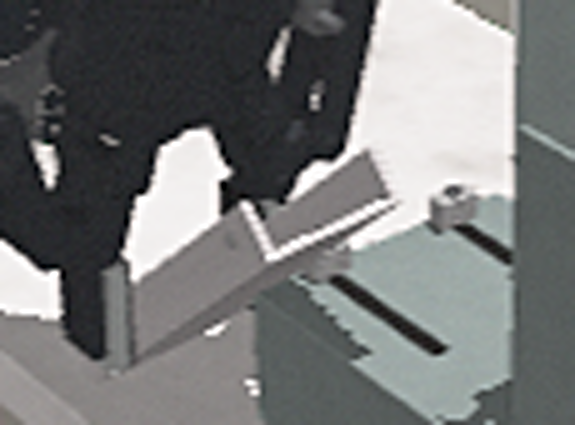

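The chute is now steeply tilted: its near side's upper edge runs from (133,280) to (245,203) and the lower edge from (133,368) to (268,260).

```bash
python3 - <<'E'
from tilt import *
s=pickle.load(open("s4.pkl","rb"));f=lambda u,v:(240+u/5,255+v/5)
P=[onY(s,f(*q),.078) for q in((133,280),(245,203),(133,368),(268,260))];print(np.round(P,4))
for a,b in((P[0],P[1]),(P[2],P[3])):print(np.degrees(np.arctan2(b[1]-a[1],-(b[0]-a[0]))))
E
```

```text
[[0.1305 0.053 ]
 [0.0727 0.1049]
 [0.133  0.0219]
 [0.0629 0.0921]]
41.90113657777165
45.01137920229054
```

```bash

python3 steer.py '-.003 0 -.0005 0;-.003 0 -.0005 0;0 0 0 0;0 0 0 0' | grep -E "pos|cont|wid"
python3 - <<'E'
from tilt import *;from rig import manip, readout, ticket, get_image
s=get_image("scene");pickle.dump(s,open("s5.pkl","wb"))
# bright thin head-edge outline / near side: straight lines by LSD in the crop
g=cv2.cvtColor(s["img"],cv2.COLOR_RGB2GRAY)[255:340,240:355]
l=cv2.createLineSegmentDetector().detect(cv2.resize(g,None,fx=3,fy=3,interpolation=2))[0][:,0]
for q in l:
    L=np.hypot(q[2]-q[0],q[3]-q[1])
    if L<28: continue
    a=onY(s,(240+q[0]/3,255+q[1]/3),.078);b=onY(s,(240+q[2]/3,255+q[3]/3),.078)
    print((q/3*5).round(),L.round(),a.round(4),b.round(4),np.degrees(np.arctan2(b[1]-a[1],-(b[0]-a[0]))).round(1))
E
```

```text
position: [0.4843, 0.2134, 0.0452]
contact_force: [-3.0, 33.8, 13.5]
width: 0.0451
[ 70. 330.  68. 268.] 37.0 [0.1677 0.0173] [0.1666 0.0397] 87.1
[ 52. 269.   1. 226.] 40.0 [0.1761 0.0348] [0.2052 0.0359] 177.8
[387.  -0. 354. 144.] 89.0 [0.0107 0.1888] [0.0245 0.1436] -107.0
[273. 263. 388. 207.] 77.0 [0.0608 0.0922] [0.0109 0.1322] 38.8
[401. 207. 355. 233.] 31.0 [0.0058 0.1344] [0.0244 0.1184] -139.2
[283. 246. 257. 196.] 34.0 [0.056  0.0998] [0.067  0.1097] 137.9
[400. 192. 278. 249.] 81.0 [0.0063 0.1385] [0.0581 0.0978] -141.8
[433. 356. 324. 280.] 80.0 [-0.0065  0.098 ] [0.038  0.0981] 179.9
[375. 242. 431. 217.] 37.0 [0.0165 0.1197] [-0.0059  0.137 ] 37.7
[300. 197. 374. 144.] 55.0 [0.0478 0.118 ] [0.0163 0.1474] 43.0
[340. 273. 450. 349.] 80.0 [0.0312 0.1035] [-0.0133  0.1036] 0.2
[144. 276. 228. 216.] 62.0 [0.1245 0.0572] [0.081 0.097] 42.4
[512. 268. 447. 225.] 46.0 [-0.0359  0.1373] [-0.012   0.1376] 179.1
[465. 221. 513. 252.] 34.0 [-0.0186  0.1419] [-0.0362  0.1419] -0.3
[512. 151. 516.   1.] 90.0 [-0.0356  0.1682] [-0.0364  0.2067] 88.8
[355. 367. 431. 421.] 56.0 [0.0253 0.0783] [-0.0056  0.0784] 0.1
[519. 129. 573. 160.] 37.0 [-0.0379  0.175 ] [-0.0562  0.1751] 0.3
[572. 150. 526. 124.] 32.0 [-0.056   0.1774] [-0.0403  0.1773] -179.9
[509. 376. 513. 280.] 58.0 [-0.0353  0.1073] [-0.0361  0.1342] 88.3
[111. 265. 116. 351.] 52.0 [0.1422 0.0523] [0.1419 0.0231] -89.3
[195. 332. 109. 379.] 59.0 [0.0995 0.0511] [0.147  0.0109] -139.7
[142. 284. 144. 349.] 39.0 [0.1256 0.054 ] [0.1264 0.0319] -91.9
[136. 359. 133. 299.] 36.0 [0.1313 0.0258] [0.1308 0.0466] 88.6
[148. 348. 273. 265.] 90.0 [0.1242 0.0334] [0.0609 0.0917] 42.7
[255. 372. 253. 318.] 33.0 [0.0707 0.0531] [0.0705 0.0705] 89.6
[ 88. 421.   0. 350.] 68.0 [ 0.1606 -0.0113] [ 0.2115 -0.012 ] -179.1
```

```bash

python3 steer.py '.003 0 -.002 0;.003 0 -.004 0;.003 0 -.02 0;0 0 -.03 0;.0 0 -.015 0' - 50 | grep -E "pos|cont|wid"
python3 steer.py '0 0 0 0;0 0 0 0' | grep -E "pos|cont|wid"
python3 go.py s .12 0 .12 -.268
python3 - <<'E'
from tilt import *;from rig import manip, readout, ticket, get_image
s=get_image("scene");st=readout.get_state();p=st["position"]-O;yn=p@Y+.023;print("tcp",p@X,p@Y,p[2],"f",st["contact_force"])
g=cv2.cvtColor(s["img"],cv2.COLOR_RGB2GRAY)[200:340,220:420]
l=cv2.createLineSegmentDetector().detect(cv2.resize(g,None,fx=3,fy=3,interpolation=2))[0][:,0]
for q in l:
    L=np.hypot(q[2]-q[0],q[3]-q[1])
    if L<40: continue
    a=onY(s,(220+q[0]/3,200+q[1]/3),yn);b=onY(s,(220+q[2]/3,200+q[3]/3),yn);t=np.degrees(np.arctan2(b[1]-a[1],-(b[0]-a[0])))%180
    if 30<t<55 or 120<t<140:print((q/3).round(),L.round(),a.round(4),b.round(4),t.round(1))
E
```

```text
position: [0.4825, 0.212, 0.1144]
contact_force: [0.2, 0.4, -1.0]
width: 0.0452
position: [0.4817, 0.2115, 0.1125]
contact_force: [0.2, -0.5, -2.1]
width: 0.0456
now stand [0.1367 0.0555 0.1125] yaw -0.266 w 0.0456 tgt [0.5308 0.1807 0.12  ] turn 0.002 shift after turn [-0.0167  0.0555 -0.0075] now-axes [-0.0168  0.0555 -0.0075]
tcp 0.13611961424810093 0.056437343983510004 0.11133278879849492 f [-0.04360327 -0.29718441 -2.31745875]
[186. 116. 166. 125.] 67.0 [-0.1359  0.1777] [-0.1086  0.1523] 43.0
[64. 82. 38. 93.] 83.0 [0.082  0.1225] [0.148  0.0759] 35.2
[ 74.  62. 102.  50.] 91.0 [0.0563 0.162 ] [-0.0008  0.2001] 33.7
[101.  51.  78.  70.] 90.0 [0.0009 0.198 ] [0.0487 0.1537] 42.9
[100.  49.  76.  59.] 77.0 [0.0036 0.1998] [0.0517 0.1681] 33.3
[166.  36. 179.  32.] 41.0 [-0.1025  0.2537] [-0.1195  0.2645] 32.6
[123.  52. 140.  46.] 54.0 [-0.0374  0.212 ] [-0.065   0.2294] 32.2
[155.  83. 178.  73.] 75.0 [-0.0899  0.1954] [-0.1222  0.2203] 37.6
[48. 84. 75. 62.] 106.0 [0.1214 0.1008] [0.0552 0.1623] 42.9
```

```bash

python3 steer.py '-.008 .028 -.004 0;-.008 .028 -.002 0;0 0 0 0;0 0 0 0;0 0 0 0' | grep -E "pos|cont|wid"
python3 go.py s .087 0 .102 -.268
```

```text
position: [0.5291, 0.1809, 0.116]
contact_force: [0.7, 0.8, -2.1]
width: 0.0449
now stand [0.1197 0.0016 0.116 ] yaw -0.267 w 0.0449 tgt [0.522  0.1489 0.102 ] turn 0.001 shift after turn [-0.0327  0.0017  0.014 ] now-axes [-0.0327  0.0016  0.014 ]
```

```bash

python3 steer.py '-.01 .0017 .006 0;-.012 0 .006 0;-.0105 0 .002 0;0 0 0 0;0 0 0 0' | grep -E "pos|cont|wid"
python3 go.py s .084 0 .092 -.268
python3 - <<'E'
from tilt import *;from rig import manip, readout, ticket, get_image
s=get_image("scene");pickle.dump(s,open("s6.pkl","wb"));t=get_image("top");pickle.dump(t,open("t6.pkl","wb"))
E
```

```text
position: [0.5229, 0.1486, 0.1035]
contact_force: [0.4, -0.1, -0.3]
width: 0.0453
now stand [ 0.087  -0.001   0.1035] yaw -0.267 w 0.0453 tgt [0.5212 0.146  0.092 ] turn 0.001 shift after turn [-0.003  -0.0009  0.0115] now-axes [-0.003  -0.0009  0.0115]
```

```bash

python3 steer.py '-.0015 -.0005 .006 0;-.0015 0 .005 0;0 0 0 0;0 0 0 0' | grep -E "pos|cont|wid"
python3 steer.py '-.001 0 .003 0;0 0 0 0;0 0 0 0' | grep -E "pos|cont|wid"
python3 steer.py '0 0 .002 0;0 0 0 0;0 0 0 0' | grep -E "pos|cont|wid"
python3 go.py s .082 0 .084 -.268
```

```text
position: [0.522, 0.1467, 0.0922]
contact_force: [0.1, 0.3, -2.1]
width: 0.0451
position: [0.5222, 0.1458, 0.0897]
contact_force: [-0.4, 0.0, -1.0]
width: 0.045
position: [0.5222, 0.1457, 0.0877]
contact_force: [0.0, -0.1, -2.0]
width: 0.045
now stand [ 0.084  -0.001   0.0877] yaw -0.266 w 0.045 tgt [0.5207 0.1441 0.084 ] turn 0.002 shift after turn [-0.002  -0.001   0.0037] now-axes [-0.002  -0.001   0.0037]
```

```bash

python3 steer.py '-.001 0 .002 0;0 0 0 0;0 0 0 0' | grep -E "pos|cont"
python3 steer.py '-.001 0 .0015 0;0 0 0 0;0 0 0 0' | grep -E "pos|cont"
python3 steer.py '0 0 .0015 0;0 0 0 0;0 0 0 0' | grep -E "pos|cont"
python3 go.py s .082 0 .084 -.268
```

```text
position: [0.5219, 0.1447, 0.0857]
contact_force: [-1.1, -1.1, -1.1]
position: [0.5217, 0.1437, 0.0842]
contact_force: [-0.7, 0.3, -1.3]
position: [0.5218, 0.1438, 0.0828]
contact_force: [-0.3, -0.6, -1.7]
now stand [ 0.0821 -0.0012  0.0828] yaw -0.266 w 0.0449 tgt [0.5207 0.1441 0.084 ] turn 0.002 shift after turn [-0.0001 -0.0012 -0.0012] now-axes [-0.     -0.0012 -0.0012]
```

```bash

python3 steer.py '0 0 .0015 0;0 0 0 0;0 0 0 0' | grep -E "pos|cont"
python3 steer.py '0 0 .0015 0;0 0 0 0;0 0 0 0' | grep -E "pos|cont"
python3 - <<'E'
from tilt import *;from rig import manip, readout, ticket, get_image
s=get_image("scene");st=readout.get_state();p=st["position"]-O;print("tcp",p@X,p@Y,p[2],"f",st["contact_force"].round(1))
i=cv2.cvtColor(s["img"],cv2.COLOR_RGB2BGR)[200:340,220:420];cv2.imwrite("pics/s7.png",cv2.resize(i,(800,560),interpolation=2));pickle.dump(s,open("s7.pkl","wb"))
# where wall / lugs / foot should appear, and what grey/white there is
for n,q in(("lugL",(.1056,.0165,.055)),("foot",(.097,.023,.045)),("head",(0,.023,.132)),("ear top",(.016,.029,.148))):
    print(n,proj(s,O+q[0]*X+q[1]*Y+np.array([0,0,q[2]])).round(1))
E
```

```text
position: [0.5219, 0.1438, 0.0822]
contact_force: [-1.1, -0.6, 4.6]
position: [0.5219, 0.1437, 0.0819]
contact_force: [-2.7, -0.8, 13.7]
tcp 0.08200746910431943 -0.0012668737663738652 0.08191258676681651 f [-2.3 -1.1 14.3]
lugL [311.4 302.8]
foot [311.6 312.7]
head [357.3 286. ]
ear top [345.6 271.5]
```

```bash

python3 steer.py '0 0 -.0015 0;.001 0 0 0;.001 0 0 0;0 0 0 0' | grep -E "pos|cont"
python3 steer.py '.001 0 0 0;.001 0 0 0;0 0 0 0' | grep -E "pos|cont"
```

```text
position: [0.5221, 0.1443, 0.0822]
contact_force: [-2.9, -5.2, 9.2]
position: [0.5223, 0.1448, 0.0822]
contact_force: [-3.0, -10.1, 11.0]
```

```bash

python3 steer.py '-.001 0 -.001 0;0 0 0 0;0 0 0 0;0 0 0 0;0 0 0 0' .064 | grep -E "pos|cont|wid"
python3 steer.py '0 0 0 0;0 0 0 0'| grep -E "pos|cont|wid"
python3 steer.py '0 0 -.04 0;0 0 -.04 0;0 0 -.04 0;0 0 -.03 0;.03 0 0 0' | grep -E "pos|cont|wid"
python3 steer.py '.04 0 0 0;.04 0 0 0;0 0 0 0;0 0 0 0' | grep -E "pos|cont|wid"
python3 - <<'E'
from tilt import *;from rig import manip, readout, ticket, get_image
s=get_image("scene");pickle.dump(s,open("s8.pkl","wb"));t=get_image("top");pickle.dump(t,open("t8.pkl","wb"))
i=cv2.cvtColor(s["img"],cv2.COLOR_RGB2BGR)[200:340,260:400];j=cv2.cvtColor(t["img"],cv2.COLOR_RGB2BGR)[210:340,315:445]
cv2.imwrite("pics/s8.png",cv2.hconcat([cv2.resize(i,(400,400),interpolation=2),cv2.resize(j,(400,400),interpolation=2)]))
E
python3 go.py s 0 0 .22 -.268
```

```text
position: [0.5225, 0.147, 0.082]
contact_force: [-0.5, 0.3, -0.0]
width: 0.064
position: [0.5225, 0.1469, 0.0821]
contact_force: [0.3, 0.3, 1.2]
width: 0.064
position: [0.5331, 0.1731, 0.2399]
contact_force: [1.1, -0.5, 0.0]
width: 0.0642
position: [0.5515, 0.2546, 0.2317]
contact_force: [0.2, -0.2, -0.4]
width: 0.0637
now stand [ 0.1945 -0.0005  0.2318] yaw -0.265 w 0.0637 tgt [0.499 0.065 0.22 ] turn 0.003 shift after turn [-0.1945 -0.0004  0.0121] now-axes [-0.1945 -0.0009  0.0121]
```

View pics/s8.png

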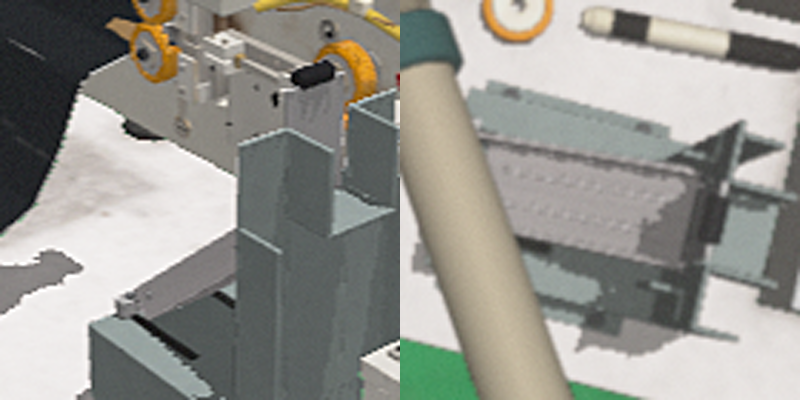

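The chute leans on the stand, with its foot at the lug (left half, (125,305)) and its head between the ears (right half, x≈700). The grip bar is at about (312,75) in the left half and about (712,215) in the right half. Checking the numbers.

```bash
python3 - <<'E'
from tilt import *
s=pickle.load(open("s8.pkl","rb"));t=pickle.load(open("t8.pkl","rb"))
f=lambda u,v:(260+(u+.5)/2.857-.5,200+(v+.5)/2.857-.5)
P=[onY(s,f(*q),.022) for q in((146,291),(238,233))];print(np.round(P,4),np.degrees(np.arctan2(P[1][1]-P[0][1],P[0][0]-P[1][0])))
for z in(0.132,.145):
  for q in((695,265),(720,175)):   # chute head corners in top
    g=(315+(q[0]-400+.5)/3.077-.5,210+(q[1]+.5)/3.077-.5);p=onz(t,g,z)-O;print("head",q,z,(p@X).round(4),(p@Y).round(4))
# bar centre: triangulate dark blob of both views
o1,d1=ray(s,f(312,75));o2,d2=ray(t,(315+(712-400)/3.077,210+215/3.077))
k=np.linalg.lstsq(np.c_[d1,-d2],o2-o1,rcond=None)[0];a,b=o1+k[0]*d1,o2+k[1]*d2;m=(a+b)/2-O
print("bar",(m@X).round(4),(m@Y).round(4),m[2].round(4),"gap",np.linalg.norm(a-b).round(4))
p=onz(s,f(312,75),.2075)-O;print("bar z.2075",(p@X).round(4),(p@Y).round(4))
E
```

```text
[[0.0998 0.062 ]
 [0.0291 0.1258]] 42.10188297752199
head (695, 265) 0.132 -0.0024 0.0171
head (720, 175) 0.132 -0.0039 -0.0255
head (695, 265) 0.145 -0.0006 0.0178
head (720, 175) 0.145 -0.0021 -0.0242
bar 0.0057 -0.0002 0.2064 gap 0.0016
bar z.2075 0.0043 0.0023
```

Tilt is 42.1° and the head is between the ears. Next is the flap: take the bar by its ends.

```bash

python3 steer.py '-.03 0 -.018 0;-.04 0 0 0;-.04 0 0 0;-.04 0 0 0;-.0345 0 0 0' .045 20 | grep -E "pos|wid"
python3 steer.py '0 0 0 0;0 0 0 0;0 0 0 0'| grep -E "pos|cont|wid"; python3 go.py s .009 0 .219 -.268
```

```text
position: [0.501, 0.0717, 0.2504]
width: 0.0451
position: [0.5028, 0.0743, 0.2505]
contact_force: [0.4, 1.1, -0.8]
width: 0.0446
now stand [ 0.01   -0.0012  0.2505] yaw -0.268 w 0.0446 tgt [0.5014 0.0737 0.219 ] turn -0.0 shift after turn [-0.001  -0.0012  0.0315] now-axes [-0.001  -0.0012  0.0315]
```

```bash

python3 steer.py '-.001 -.001 .015 0;0 0 .0155 0;0 0 0 0;0 0 0 0'| grep -E "pos|cont|wid"
python3 steer.py '0 0 0 0;0 0 0 0;0 0 0 0;0 0 0 0;0 0 0 0' .01 20| grep -E "pos|cont|wid|forc"
```

```text
position: [0.5014, 0.0751, 0.2192]
contact_force: [-0.3, -0.2, 1.1]
width: 0.045
position: [0.5017, 0.0749, 0.2205]
contact_force: [-2.2, 3.1, 4.0]
width: 0.0315
gripper_force: 20.0
```

```bash

python3 steer.py '.0065 0 .001 0;.0065 0 .001 0;0 0 0 0'| grep -E "pos|cont|wid|forc"
python3 steer.py '.007 0 .0025 0;.007 0 .003 0;0 0 0 0'| grep -E "pos|cont|wid|forc"
python3 steer.py '.0065 0 .004 0;.0065 0 .005 0;0 0 0 0'| grep -E "pos|cont|wid|forc"
```

```text
position: [0.5053, 0.0876, 0.2186]
contact_force: [-3.4, 1.7, 6.4]
width: 0.0317
gripper_force: 20.0
position: [0.5092, 0.1015, 0.2128]
contact_force: [-2.5, 4.4, 6.0]
width: 0.0318
gripper_force: 20.1
position: [0.5126, 0.1138, 0.203]
contact_force: [-1.9, 4.7, 4.0]
width: 0.032
gripper_force: 20.2
```

```bash

python3 steer.py '.0052 0 .006 0;.0052 0 .0065 0;.0035 0 .0073 0;.0035 0 .0073 0;0 0 0 0'| grep -E "pos|cont|wid|forc"
python3 steer.py '.0015 0 .008 0;.0015 0 .008 0;0 0 0 0'| grep -E "pos|cont|wid|forc"
python3 - <<'E'
from tilt import *;from rig import manip, readout, ticket, get_image
s=get_image("scene");pickle.dump(s,open("s9.pkl","wb"));st=readout.get_state();p=st["position"]-O;print(p@X,p@Y,p[2])
g=s["img"].astype(int);i=g[205:245,345:385].max(2)<50;print("dark px where the bar stood",i[10:25,15:35].sum())
E
```

```text
position: [0.5169, 0.1296, 0.1743]
contact_force: [0.4, 2.2, 0.3]
width: 0.0316
gripper_force: 21.0
position: [0.5175, 0.1317, 0.1584]
contact_force: [0.5, -0.4, 0.2]
width: 0.0319
gripper_force: 20.2
0.06926708367995413 -0.00019265171584579986 0.15907410074628522
dark px where the bar stood 57
```

```bash

python3 steer.py '0 0 0 0;0 0 0 0;0 0 0 0;0 0 0 0;0 0 0 0' .05| grep -E "pos|cont|wid|forc"
python3 steer.py '0 0 -.03 0;0 0 -.03 0;.04 0 -.02 0;.04 0 0 0;.04 0 0 0' | grep -E "pos|cont|wid|forc"
python3 steer.py '0 0 0 0;0 0 0 0;0 0 0 0;0 0 0 0;0 0 0 0' | grep -E "clock|pos|cont"
python3 - <<'E'
from tilt import *;from rig import manip, readout, ticket, get_image
s=get_image("scene");t=get_image("top");pickle.dump((s,t),open("f.pkl","wb"))
b=pickle.load(open("s8.pkl","rb"));bt=pickle.load(open("t8.pkl","rb"))
# dark blobs (the bar) in top view near the chute
for nm,im,off,sz in(("top",t,(230,330),(90,110)),("scene",s,(200,270),(130,140))):
    g=im["img"][off[0]:off[0]+sz[0],off[1]:off[1]+sz[1]];m=(g.max(2)<55).astype(np.uint8)
    n,l,st,c=cv2.connectedComponentsWithStats(m)
    for k in range(1,n):
        if st[k,4]>12:print(nm,"dark",st[k,4],(c[k]+[off[1],off[0]]).round(1),st[k,2:4])
for th in(1.5,1.8,2.3,2.4,2.85):
    x=.0006+.065*np.sin(th);z=.1425+.065*np.cos(th);q=O+x*X+np.array([0,0,z]);print(th,"top",proj(t,q).round(1),"scene",proj(s,q).round(1))
E
```

```text
position: [0.5178, 0.1323, 0.1605]
contact_force: [0.2, -0.9, -0.3]
width: 0.0498
gripper_force: 0.0
position: [0.5498, 0.2465, 0.2415]
contact_force: [0.8, -0.4, -0.4]
width: 0.0503
gripper_force: 0.0
clock: 23.27
position: [0.5481, 0.2442, 0.2388]
contact_force: [0.7, 0.3, -1.0]
scene dark 1320 [282.3 223.3] [40 73]
scene dark 27 [407.1 202.2] [5 6]
scene dark 24 [308.3 246.5] [14  7]
scene dark 19 [337.9 304.2] [8 6]
scene dark 74 [317.6 317.9] [23 16]
1.5 top [367.1 271.2] scene [338.2 252.3]
1.8 top [367.2 272.2] scene [338.9 265.4]
2.3 top [375.6 275.7] scene [345.7 287.9]
2.4 top [378.4 276.7] scene [347.8 292.1]
2.85 top [394.  281.3] scene [359.9 308.7]
```

```bash
python3 - <<'E'
from tilt import *
s,t=pickle.load(open("f.pkl","rb"));bt=pickle.load(open("t8.pkl","rb"))
print("cols 356..402 step2, rows 250..294 step 3 (now | before)")
for v in range(250,296,3):
    print(v,*["%3d"%x for x in t["img"][v,356:404:2].max(1)]," | ",*["%3d"%x for x in bt["img"][v,356:404:2].max(1)])
E
```

```text
cols 356..402 step2, rows 250..294 step 3 (now | before)
250 160 164 166 164 167 162 162 165 166 164 165 164 160 167 151 159 154 156 122 119 147 166 203 222  |  160 162 165 164 167 165 163 161 165 166 163 162 162 166 153 156 150 157 120 116 145 163 201 222
253 161 163 166 160 164 165 164 166 167 165 166 163 163 163 162 164 164 167 162 140 140 153 154 179  |  161 163 164 164 162 164 164 162 162 167 165 163 161 162 163 165 165 162 164 140 139 154 156 179
256 157 178 165 158 171 166 163 165 165 166 164 168 167 164 163 165 167 166 162 162 165 162 159 161  |  156 174 163 160 169 162 158 164 164 166 164 162 167 156 161 167 164 160 162 162 163 160 156 157
259 129 128 118 114 115 108 126 155 151 162 170 159 151 163 158 160 164 164 165 166 162 162 161 164  |  129 127 115 114 121 105 124 154 146 159 168 155 153 159 159 158 163 163 165 166 169 159 162 162
262 172 173 179 174 172 141 144 156 143 130 139 106 103 104 108 143 152 154 169 172 157 144 130  98  |  174 174 174 172 168 143 143 156 140 134 137 108 105 102 107 140 149 151 164 172 157 137 126  95
265 148 170 175 172 172 175 172 170 176 172
[... 1456 characters left out ...]
  |  155 157 174 161 165 166 163 169 167 169 168 166 165 164 166 161 162 166 145 107 116 114 114 113
289 191 185 170 161 128 101 140 153 155 172 146 136 127 132 135 139 142 143 147 143 143 142 143 140  |   58  60  56  63  88 103 139 151 155 168 157 163 164 161 166 169 167 169 137 113 112 111 111 114
292 195 186 181 168 149 102 100 100  94  99  98  98 107 144 154 156 175 148 141 127 144 135 142 146  |  127 100  82  72  92 101 100 101  97  97  98  96 103 144 146 154 163 155 136 126 110 113 116 116
295 196 188 185 174 160 131 103 100  95  96 101 100 100  95  98 100  96  95  95 111 148 150 184 178  |  163 163 164 141 126 118  99  98  97  99  99 101 101  96  99  97  97  93  97 105 138 149 136 114
```

```bash
python3 -c "
from rig import manip, readout, ticket, get_image
print(ticket.sign_off())"
```

```text
the job is handed in; nothing more can be done
None
```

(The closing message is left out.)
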